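# Shake a coating bottle on the touch mixer

### The arm

A 6-joint arm with a two-finger parallel gripper is mounted at the origin on the work surface. World frame = base frame: x ahead of the robot, y to its left, z up, the work surface at z = 0. Lengths are in mm, angles in rad, forces in N, time in s.
With the tool pointing down it reaches from about 375 to 975 mm from the base axis. Payload 3.8 kg.
Tool frame: the origin (TCP) lies midway between the tips of the shut fingers; the grasp point (between the pads) lies 19 mm behind it; z points along the fingers, y is the line along which they close (so a half turn about z gives the same grasp; the last joint's range is limited). The gripper opens to 88 mm and grips with 3 to 60 N. Pads are 18 mm wide; open, the fingers measure 123 mm over their backs; the gripper's body (75 mm by 187 mm) begins 45 mm behind the grasp point.
Start: joints at [1.31, 0.264, 1.604, -0, 1.274, -0.037], TCP at [149.805, 658.161, 200.306] pointing down, gripper open.
Joint ranges: [-2.63, 2.63], [-0.94, 2.18], [0.31, 2.57], [-1.31, 4.45], [0, 2.66], [-2.55, 2.55]. Speed limits (rad/s): [2.57, 2.57, 3.14, 3.14, 3.14, 3.14].

### API

Orientations are given as a rotation vector (axis times angle).
In Python, from workcell import env gives the robot as it stands. The module is installed in compiled form; this text tells all that it offers.
- The arm moves only by the tool drive_tool, never from a script. Its argument "plan" is a list of rows, each an object of numbers: "tx", "ty", "tz": the shift along the tool's x, y, z in cm; "spin": the turn about the tool's z in degrees. In form: [{"tx": .., "ty": .., "tz": .., "spin": ..}, ...]. A call has 1 to 10 rows; each row shifts and turns the commanded pose from where the row before left it, along the tool's axes as they then stand; what a row does not reach is not made up. A row lasts 1/12 s, in which the tool goes at most 41.7 mm and 7.16 degrees, less where a joint would pass 70% of its speed; a pose out of reach is approached as far as the arm can. A call with a gripper value outside its range is refused whole. "jaw" is the opening, from 0 (shut) to 1 (fully open), set as the call begins (left out, the last holds). The fingers move at their own pace and stop on an object; the grip force is fixed at half the most. Time passes only in rows, so rows that do not move let the fingers close. It gives the time, the measured TCP pose, the force, the opening and the grip force at its end, in the units of the state.
- env.observe(): the state, without advancing time (a new reading comes with each control period).
- env.camera(name): name is "scene" or "side" or "wrist"; returns a dict with "color" (420x560x3 uint8, red, green, blue), "fx", "fy", "cx", "cy" (pixels), "pose" (4x4, takes a point from camera to world coordinates); the wrist camera has in their place "hand_eye" (4x4, takes a point from camera to tool coordinates, whose origin is the TCP and whose axes are the flange's). Camera axes: x right, y down, z forward; pixel columns grow to the right and rows downward; lengths in mm; the calibration is good to about 2 mm. The wrist camera is an equidistant fisheye: a pixel r from the principal point sees the ray r / f radians off the axis. A picture is of the moment at which its call begins: read the wrist's pose just before it. There is no depth.
- env.close_job(): hands the job in; it is judged then, once.
The state is a dict: "time_s": time; "q": joint angles; "qvel": joint speeds; "joint_torque": joint torques, N m; "eef_pos": TCP position; "tcp_rot": TCP orientation; "contact_force": force on the tool from outside, world axes, zero at the start; "torque": the same for the moment, N m; "grip_width": opening from 0.0 (shut) to 1.0 (fully open); "gripper_force": force on a finger pad.
Only numpy, scipy, OpenCV 4.12 (cv2) and the standard library are available. Lean on these libraries where they do the work, as an engineer would, in place of code of your own. Each camera call takes 0.05 s, during which the arm holds its last target. There are 200 camera calls.

### The job

Flip the toggle on the touch mixer all the way over towards the pad to switch it on. Then take the necked white bottle, press it upright onto the middle of the sprung rubber pad until the pad is fully down, hold it there for two seconds, and stand the bottle upright in the round metal dish. Leave the mixer switched on and the other two white containers standing where they are.

Things in the scene. Friction and masses are not known exactly. Their poses are not given: they have to be found in the camera images.
- mixer: (All sizes in mm.) Touch mixer fixed to the bench: grey stepped housing 240 long (its x) x 130 wide (its y). Low front deck 50 high (x -120 to 0, carries the toggle), tall rear part 95 high (x 0 to 120, carries the pad). Origin: centre of the footprint, on the bench top; x points from the deck to the pad, z up. It stands at any yaw within about 25 degrees of the robot's x.
- toggle_tip (a point): Centre of the steel ball (16 diameter) at the end of the mixer's toggle, a 45 long, 8 thick steel rod standing on the middle of the front deck. It pivots about the mixer's y axis at x = -55, y = 0, z = 55 in the mixer's frame. The point moves with the toggle, from about 94 to 100 mm above the bench.
- toggle (a joint): Angle of the toggle, rad: 0 = off, leaning 0.5 rad away from the pad; 0.5 = upright; 1.0 = on, leaning 0.5 rad towards the pad (end stop). It stays where it is left; about 1.5 N at the ball moves it. It starts near off.
- pad_top (a point): Centre of the top face of the black rubber pad, a flat disc 60 diameter, 10 thick, at x = 60, y = 0 in the mixer's frame; top face 117 mm above the bench when up. The point goes down with the pad.
- pad (a joint): How far the pad is pressed down, m: 0 = up, 0.010 = fully down (hard stop). Its spring takes 5 N to start moving and 12 N at the bottom, and lifts it again on release.
- bottle: The bottle to mix: white plastic, body 40 diameter and 55 tall, conical shoulder, neck, black cap 22 diameter; 84 tall overall, the only one with a narrow neck. About 90 g. Origin: centre of its underside, z up along its axis.
- jar: Bystander: squat white jar, 44 diameter, black lid 46 diameter, 52 tall. Origin: centre of its underside, z up.
- tall: Bystander: slim straight white bottle, 32 diameter, 113 tall with its black cap. Origin: centre of its underside, z up.
- dish: Round grey metal parts dish fixed to the bench, 120 outer diameter, flat floor 110 wide lying 4 above the bench, rim 10 high. Origin: centre of its underside, on the bench top.

How it is judged (in metres and radians):
On the way, in this order (a step that is already met when the one before it is completed fails the run):
1. the toggle is flipped over to on (value of joint toggle above 0.8 rad), for 0.2 s.
2. with the mixer on, the bottle, upright and on the middle of the pad, presses the pad fully down and holds it there for a second and a half (value of joint toggle above 0.8 rad and value of joint pad above 0.0085 m and contact force between bottle and mixer above 5 N and angle between bottle's own z axis and vertical below 0.15 rad and horizontal distance between bottle and pad_top below 0.018 m), for 1.5 s.
At the end, for the whole second after the job is handed in: The bottle stands upright (within 0.1 rad), at rest and released, flat on the dish's floor inside its rim (axis within 36 mm of the dish's centre), the toggle is on (over 0.8 rad), the pad has come up again (within 2 mm), and the jar and the tall bottle stand upright (value of joint toggle above 0.8 rad and angle between each of bottle, jar, tall's own z axis and vertical below 0.1 rad and horizontal distance between bottle and dish below 0.036 m and z of bottle in the frame of dish below 0.007 m and linear speed of bottle below 0.02 m/s and value of joint pad below 0.002 m); the robot touches nothing.
It fails at once if the jar or the tall bottle is moved by more than 40 mm or tipped over (distance of any of jar, tall from where it was at the start of the episode above 0.04 m or angle between any of jar, tall's own z axis and vertical above 0.5 rad).
It also fails if it takes over 72 s, if anything falls off the work surface, if the arm or the gripper's body presses on something with over 40 N, if the wrist force passes 120 N, or if a joint passes its speed limit or range.

## Working session

There is one attempt and no reset: what is moved stays moved. The work goes in short steps, Python scripts to look and compute and a tool call to move; the robot and the scene stay as the last step left them, time stands still between calls to the robot, and variables do not carry over. Pictures are saved under pics/ and viewed, at most 10 in all, crops included, and the job is handed in when it is done.

Besides the shell and the picture viewer there is one more tool, called after "Request:" as a command line: name --argument value ..., lists and objects as JSON in quotes. drive_tool: Moves the arm, as the interface text tells. Its arguments: {"type":"object","properties":{"plan":{"type":"array"},"jaw":{"type":"number"}},"required":["plan"]}

```bash
mkdir -p pics; python3 - <<'E'
from workcell import env
import cv2,numpy as np,pickle
s=env.observe(); print({k:np.round(v,3).tolist() for k,v in s.items()})
d={}
for n in("scene","side","wrist"):
    c=env.camera(n); d[n]=c; cv2.imwrite(f"pics/{n}0.png",c["color"][:,:,::-1])
    print(n,c["fx"],c["cx"],c["cy"],np.round(c.get("pose",c.get("hand_eye")),3).tolist())
pickle.dump(d,open("d0.pkl","wb"))
E
```

```text
{'time_s': 0.0, 'q': [1.31, 0.265, 1.605, 0.0, 1.274, -0.037], 'qvel': [0.001, 0.001, -0.001, 0.001, 0.0, 0.0], 'joint_torque': [-0.004, -50.211, -35.686, 0.073, 0.03, -0.0], 'eef_pos': [149.612, 657.398, 199.026], 'tcp_rot': [-0.351, -3.122, 0.003], 'contact_force': [0.619, -0.338, -0.138], 'torque': [0.014, -0.022, -0.02], 'gripper_force': 0.0, 'grip_width': 1.001}
scene 391.2268401982961 281.0995093671387 203.32770900225609 [[-0.585, 0.518, -0.624, 1092.784], [0.811, 0.387, -0.439, 363.549], [0.014, -0.763, -0.646, 671.236], [0.0, 0.0, 0.0, 1.0]]
side 456.7564145358492 274.06922721390737 211.74830266193283 [[0.829, -0.329, 0.452, -6.918], [-0.559, -0.479, 0.677, -841.498], [-0.006, -0.814, -0.581, 797.168], [0.0, 0.0, 0.0, 1.0]]
wrist 325.19226210127806 281.775138208587 207.57994033991565 [[-0.001, -0.96, -0.279, 71.8], [1.0, -0.0, -0.001, 0.189], [0.0, -0.279, 0.96, -183.812], [0.0, 0.0, 0.0, 1.0]]
```

View pics/scene0.png

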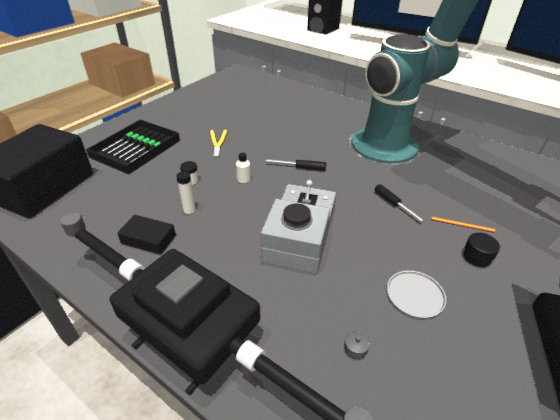

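View pics/side0.png

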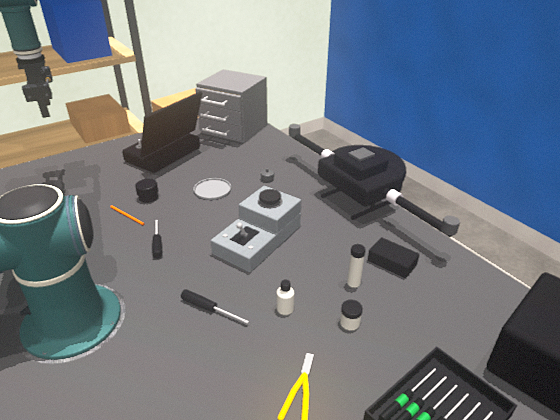

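The scene shot shows the bottle at about (243,168), jar (190,173), tall (187,194), mixer with pad (297,215) and toggle (309,184), and dish (416,294). In the side shot the bottle is at (285,297), jar (350,315), tall (356,265), pad (270,197), toggle (241,230) and dish (212,188).

```bash
cat > h.py <<'E'
import numpy as np,cv2
def ray(c,u,v):
    d=c["pose"][:3,:3]@np.array([(u-c["cx"])/c["fx"],(v-c["cy"])/c["fy"],1]); return c["pose"][:3,3],d/np.linalg.norm(d)
def plane(c,u,v,z):
    o,d=ray(c,u,v); return o+d*(z-o[2])/d[2]
def tri(c1,p1,c2,p2):
    (o1,d1),(o2,d2)=ray(c1,*p1),ray(c2,*p2)
    t=np.linalg.lstsq(np.c_[d1,-d2],o2-o1,rcond=None)[0]
    a,b=o1+t[0]*d1,o2+t[1]*d2; return (a+b)/2,np.linalg.norm(a-b)
E
python3 - <<'E'
import pickle,cv2,numpy as np
from h import *
d=pickle.load(open("d0.pkl","rb")); S,D=d["scene"],d["side"]
print("rough from pts:")
def blob(c,box,cond):
    x0,y0,x1,y1=box; im=c["color"][y0:y1,x0:x1].astype(int); m=cond(im).astype(np.uint8)
    n,l,st,ce=cv2.connectedComponentsWithStats(m); k=1+np.argmax(st[1:,4])
    cn=max(cv2.findContours((l==k).astype(np.uint8),0,1)[0],key=len)
    e=cv2.fitEllipse(cv2.convexHull(cn)) if len(cn)>5 else None
    return (st[k]+np.array([x0,y0,0,0,0])).tolist(), ce[k]+[x0,y0], np.round(np.add(e[0],(x0,y0)),1),np.round(e[1],1)
dark=lambda i:i.max(2)<60
light=lambda i:i.min(2)>125
for n,c,b,f,z in [("pad",S,(275,198,320,232),dark,117),("pad",D,(252,185,288,210),dark,117),("dish",S,(375,260,460,325),lambda i:i.min(2)>110,10),("dish",D,(185,170,240,206),lambda i:i.min(2)>110,10),
 ("bot",S,(228,150,260,190),light,27),("bot",D,(268,275,302,320),light,27),("tall",S,(170,165,203,220),light,50),("tall",D,(340,240,372,295),light,50),("jar",S,(180,160,202,190),light,20),("jar",D,(335,297,368,335),light,20)]:
    st,ce,ec,ax=blob(c,b,f); print(n,st,np.round(ce,1),ec,ax,np.round(plane(c,*ec,z),1))
a=cv2.resize(S["color"][145:275,225:345],None,fx=4,fy=4,interpolation=2)
b=cv2.resize(D["color"][175:305,205:305],None,fx=4,fy=4,interpolation=2)[:520,:]
cv2.imwrite("pics/m0.png",cv2.resize(np.hstack([a,b]),None,fx=.9,fy=.9)[:,:,::-1])
E
```

```text
rough from pts:
pad [284, 215, 26, 11, 111] [296.4 221.2] [296.5 216.8] [16.5 25.4] [573.7  38.6 117. ]Traceback (most recent call last):
  File "<stdin>", line 15, in <module>
  File "<stdin>", line 9, in blob
cv2.error: OpenCV(4.12.0) /io/opencv/modules/imgproc/src/shapedescr.cpp:361: error: (-201:Incorrect size of input array) There should be at least 5 points to fit the ellipse in function 'fitEllipseNoDirect'
```

```bash
cat >> h.py <<'E'
def blob(c,box,cond):
    x0,y0,x1,y1=box; im=c["color"][y0:y1,x0:x1].astype(int); m=cond(im).astype(np.uint8)
    n,l,st,ce=cv2.connectedComponentsWithStats(m); k=1+np.argmax(st[1:,4])
    cn=np.argwhere(l==k)[:,::-1].astype(np.int32)
    h=cv2.convexHull(cn); e=cv2.fitEllipse(h) if len(h)>5 else (ce[k],(0,0))
    return (st[k]+np.array([x0,y0,0,0,0])).tolist(), ce[k]+[x0,y0], np.round(np.add(e[0],(x0,y0)),1),np.round(e[1],1)
E
python3 - <<'E'
import pickle,cv2,numpy as np
from h import *
d=pickle.load(open("d0.pkl","rb")); S,D=d["scene"],d["side"]
dark=lambda i:i.max(2)<75
light=lambda i:i.min(2)>125
for n,c,b,f,z in [("pad",S,(278,200,318,230),dark,112),("pad",D,(255,187,285,208),dark,112),("dish",S,(375,260,460,325),lambda i:i.min(2)>110,10),("dish",D,(185,170,240,206),lambda i:i.min(2)>110,10),
 ("bot",S,(228,150,260,190),light,27),("bot",D,(268,275,302,320),light,27),("tall",S,(170,165,203,220),light,50),("tall",D,(340,240,372,295),light,50),("jar",S,(180,160,202,190),light,20),("jar",D,(335,297,368,335),light,20)]:
    st,ce,ec,ax=blob(c,b,f); print(n,st,np.round(ce,1),ec,ax,np.round(plane(c,*ec,z),1))
a=cv2.resize(S["color"][145:275,225:345],None,fx=4,fy=4,interpolation=2)
b=cv2.resize(D["color"][175:305,205:305],None,fx=4,fy=4,interpolation=2)
cv2.imwrite("pics/m0.png",cv2.resize(np.hstack([a,b]),None,fx=.9,fy=.9)[:,:,::-1])
E
```

```text
pad [284, 204, 26, 24, 508] [296.6 215.1] [296.6 215.1] [23.3 27.8] [564.4  32.8 112. ]
pad [260, 197, 20, 9, 82] [269.4 201.4] [269.4 199.5] [11.8 21. ] [547.9  10.6 112. ]
dish [375, 260, 85, 65, 5375] [417.2 291.5] [417.2 291.5] [0 0] [514.5 306.7  10. ]
dish [185, 170, 55, 36, 1915] [212.  187.2] [212.  187.2] [0 0] [517.5 300.8  10. ]
bot [235, 159, 16, 24, 304] [242.6 170.8] [242.8 169.9] [17.2 27.1] [ 416.9 -246.6   27. ]
bot [268, 275, 34, 45, 1213] [284.6 297.4] [284.6 297.4] [0 0] [ 423.2 -239.    27. ]
tall [178, 173, 19, 41, 429] [187.2 194.8] [188.6 191.9] [21.5 43.4] [ 596.8 -272.4   50. ]
tall [340, 240, 32, 55, 914] [355.1 268.9] [355.1 268.9] [0 0] [ 603. -276.   50.]
jar [180, 173, 17, 17, 132] [189.2 182.4] [188.3 182.4] [11.9 22.6] [ 544.1 -334.1   20. ]
jar [335, 297, 33, 38, 530] [351.7 316.5] [352.2 313.4] [36.3 49.3] [ 523.6 -358.3   20. ]
```

View pics/m0.png

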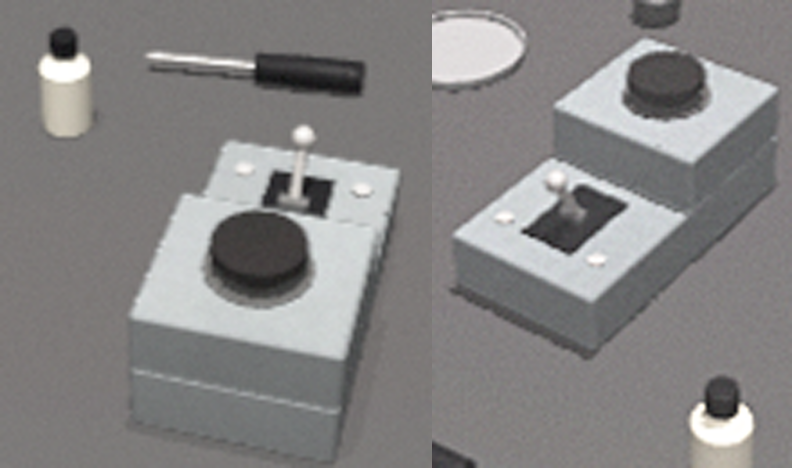

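The crop (3.6×) gives scene pad top (296.9,213.1), ball (309.2,182.8) and cap top (242.8,155); side pad top (270,196.4), ball (239.4,225.6) and cap top (285.6,281.7). The toggle leans away from the pad.

```bash
python3 - <<'E'
import pickle,cv2,numpy as np
from h import *
np.set_printoptions(precision=1,suppress=True)
d=pickle.load(open("d0.pkl","rb")); S,D=d["scene"],d["side"]
for n,p,q,z in [("pad",(296.9,213.1),(270,196.4),117),("ball",(309.2,182.8),(239.4,225.6),94),("cap",(242.8,155),(285.6,281.7),84)]:
    print(n,tri(S,p,D,q),plane(S,*p,z),plane(D,*q,z))
def s(x,y): return (225+x/3.6,145+y/3.6)
def t(x,y): return (205+(x-432)/3.6,175+y/3.6)
A=[plane(S,*s(*p),95)[:2] for p in [(183,197),(378,225),(344,358),(131,318)]]
B=[plane(D,*t(*p),95)[:2] for p in [(556,103),(690,163),(777,92),(640,42)]]
for P in (A,B):
    P=np.array(P); print(P,P.mean(0),cv2.minAreaRect(P.astype(np.float32)))
# dish: fit ellipse of rim
for c,b in((S,(380,264,455,322)),(D,(188,173,236,204))):
    x0,y0,x1,y1=b; g=c["color"][y0:y1,x0:x1].min(2); m=cv2.threshold(g,0,255,cv2.THRESH_OTSU)[1]
    cn=max(cv2.findContours(m,0,1)[0],key=cv2.contourArea); e=cv2.fitEllipse(cv2.convexHull(cn)); print("dish",e,plane(c,e[0][0]+x0,e[0][1]+y0,10))
# bottles: ring of white body: cap top
E
```

```text
pad (array([558.4,  27.3, 109.6]), np.float64(4.255169926240218)) [563.4  32.7 117. ] [553.4  15.9 117. ]
ball (array([433.2, -20.3,  93.7]), np.float64(4.067118686840685)) [431.4 -19.2  94. ] [434.  -22.8  94. ]
cap (array([ 421.2, -241.9,   80.7]), np.float64(3.655800165626662)) [ 423.4 -237.5   84. ] [ 420.4 -246.1   84. ]
[[533.1 -45.3]
 [481.9  68.9]
 [593.  111.8]
 [639.5  -4.3]] [561.9  32.8] ((560.7055053710938, 32.28904724121094), (119.08734130859375, 126.4813232421875), 21.82366943359375)
[[483.6  61.2]
 [524.2 -58.8]
 [629.7 -21.4]
 [582.4  97.3]] [554.9  19.6] ((555.6100463867188, 20.091514587402344), (112.0084457397461, 127.7309341430664), 19.51057243347168)
dish ((36.241939544677734, 29.533065795898438), (43.14958572387695, 61.713748931884766), 114.80413055419922) [520.7 307.   10. ]
dish ((23.53666114807129, 14.663254737854004), (18.97960662841797, 37.22136688232422), 86.97628784179688) [515.  299.2  10. ]
```

Request:
drive_tool --plan '[{"tx": -2.2, "ty": -2.9, "tz": -0.3}, {"tx": -2.2, "ty": -2.9, "tz": -0.3}, {"tx": -2.2, "ty": -2.9, "tz": -0.3}, {"tx": -2.2, "ty": -2.9, "tz": -0.3}, {"tx": -2.2, "ty": -2.9, "tz": -0.3}, {"tx": -2.2, "ty": -2.9, "tz": -0.3}, {"tx": -2.2, "ty": -2.9, "tz": -0.3}, {"tx": -2.2, "ty": -2.9, "tz": -0.3}, {"tx": -2.2, "ty": -2.9, "tz": -0.3}, {"tx": -2.2, "ty": -2.9, "tz": -0.3}]' --jaw 0

```text
schema error: expected keys tx, ty, tz, spin
```

Request:
drive_tool --plan '[{"tx": -2.2, "ty": -2.9, "tz": -0.3}, {"tx": -2.2, "ty": -2.9, "tz": -0.3}, {"tx": -2.2, "ty": -2.9, "tz": -0.3}, {"tx": -2.2, "ty": -2.9, "tz": -0.3}, {"tx": -2.2, "ty": -2.9, "tz": -0.3}, {"tx": -2.2, "ty": -2.9, "tz": -0.3}, {"tx": -2.2, "ty": -2.9, "tz": -0.3}, {"tx": -2.2, "ty": -2.9, "tz": -0.3}, {"tx": -2.2, "ty": -2.9, "tz": -0.3}, {"tx": -2.2, "ty": -2.9, "tz": -0.3}]'

```text
schema error: expected keys tx, ty, tz, spin
```

Request:
drive_tool --plan '[{"spin": -6.7}, {"spin": -6.7}, {"spin": -6.7}, {"spin": -6.7}, {"spin": -6.7}, {}]'

```text
schema error: expected keys tx, ty, tz, spin
```

```bash
cat >> h.py <<'E'
from scipy.spatial.transform import Rotation as R
def wrist(env):
    s=env.observe(); c=env.camera("wrist")
    T=np.eye(4); T[:3,:3]=R.from_rotvec(s["tcp_rot"]).as_matrix(); T[:3,3]=s["eef_pos"]
    return dict(c,pose=T@c["hand_eye"],s=s)
def wplane(c,u,v,z):
    x,y=u-c["cx"],v-c["cy"]; r=np.hypot(x,y); th=r/c["fx"]
    d=c["pose"][:3,:3]@np.array([np.sin(th)*x/r,np.sin(th)*y/r,np.cos(th)]); o=c["pose"][:3,3]
    return o+d*(z-o[2])/d[2]
E
python3 - <<'E'
from workcell import env
from h import *
import pickle
w=wrist(env); pickle.dump(w,open("w1.pkl","wb")); cv2.imwrite("pics/w1.png",w["color"][:,:,::-1])
s=w["s"]; print(s["time_s"],np.round(s["eef_pos"],1),np.round(R.from_rotvec(s["tcp_rot"]).as_matrix(),3),np.round(s["q"],2))
E
```

```text
0.15 [149.6 657.6 199.3] [[-0.975  0.222 -0.   ]
 [ 0.222  0.975 -0.002]
 [ 0.    -0.002 -1.   ]] [ 1.31  0.26  1.61 -0.    1.27 -0.04]
```

View pics/w1.png

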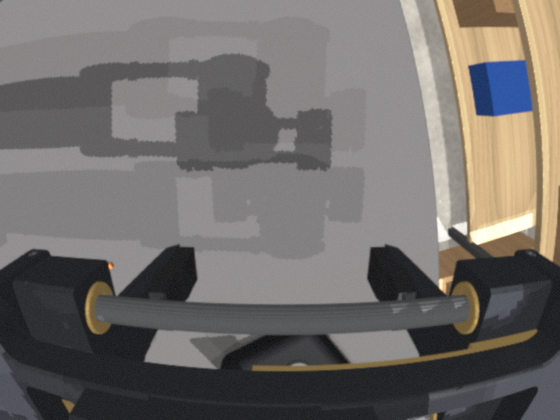

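The wrist picture shows the bench ahead of tool +x with the gripper along the bottom, so the camera looks out on the tool's +x side. I'll point tool +x towards the pad.

Request:
drive_tool --plan '[{"tx": -2.5, "ty": -2.8, "tz": -0.5, "spin": 0}, {"tx": -2.5, "ty": -2.8, "tz": -0.5, "spin": 0}, {"tx": -2.5, "ty": -2.8, "tz": -0.5, "spin": 0}, {"tx": -2.5, "ty": -2.8, "tz": -0.5, "spin": 0}, {"tx": -2.5, "ty": -2.8, "tz": -0.5, "spin": 0}, {"tx": -2.5, "ty": -2.8, "tz": -0.5, "spin": 0}, {"tx": -2.5, "ty": -2.8, "tz": -0.5, "spin": 0}, {"tx": -2.5, "ty": -2.8, "tz": -0.5, "spin": 0}, {"tx": -2.5, "ty": -2.8, "tz": -0.5, "spin": 0}, {"tx": -2.5, "ty": -2.8, "tz": -0.5, "spin": 0}]' --jaw 0

```text
time_s: 1.03
eef_pos: [331.7, 327.9, 250.5]
tcp_rot: [0.35, 3.122, 0.0]
contact_force: [0.4, 0.0, -0.4]
grip_width: 0.268
gripper_force: 0.0
```

Request:
drive_tool --plan '[{"tx": -1.5, "ty": -3.4, "tz": 0, "spin": 0}, {"tx": -1.5, "ty": -3.4, "tz": 0, "spin": 0}, {"tx": -1.5, "ty": -3.4, "tz": 0, "spin": 0}, {"tx": -1.5, "ty": -3.4, "tz": 0, "spin": 0}, {"tx": -1.5, "ty": -3.4, "tz": 0, "spin": 0}, {"tx": -1.5, "ty": -3.4, "tz": 0, "spin": 0}, {"tx": -1.5, "ty": -3.4, "tz": 0, "spin": 0}, {"tx": -1.5, "ty": -3.4, "tz": 0, "spin": 0}, {"tx": -1.5, "ty": -3.4, "tz": 0, "spin": 0}, {"tx": -1.5, "ty": -3.4, "tz": 0, "spin": 0}]'

```text
time_s: 1.87
eef_pos: [402.0, -37.0, 250.5]
tcp_rot: [0.351, 3.121, 0.0]
contact_force: [0.9, 0.3, -0.8]
grip_width: 0.008
gripper_force: 0.0
```

Request:
drive_tool --plan '[{"tx": 0, "ty": 0, "tz": 0, "spin": 7}, {"tx": 0, "ty": 0, "tz": 0, "spin": 7}, {"tx": 0, "ty": 0, "tz": 0, "spin": 7}, {"tx": 0, "ty": 0, "tz": 0, "spin": 7}, {"tx": 0, "ty": 0, "tz": 0, "spin": 7}, {"tx": 0, "ty": 0, "tz": 0, "spin": 7}, {"tx": 0, "ty": 0, "tz": 0, "spin": 7}, {"tx": 0, "ty": 0, "tz": 0, "spin": 7}, {"tx": 0, "ty": 0, "tz": 0, "spin": 7}, {"tx": 0, "ty": 0, "tz": 0, "spin": 7}]'

```text
time_s: 2.7
eef_pos: [402.0, -35.1, 250.2]
tcp_rot: [-2.085, -2.35, 0.0]
contact_force: [0.3, 0.5, 0.1]
grip_width: 0.006
gripper_force: 0.0
```

Request:
drive_tool --plan '[{"tx": 0, "ty": 0, "tz": 0, "spin": 7}, {"tx": 0, "ty": 0, "tz": 0, "spin": 7}, {"tx": 0, "ty": 0, "tz": 0, "spin": 7}, {"tx": 0, "ty": 0, "tz": 0, "spin": 7}, {"tx": 0, "ty": 0, "tz": 0, "spin": 7}, {"tx": 0, "ty": 0, "tz": 0, "spin": 7}, {"tx": 0, "ty": 0, "tz": 0, "spin": 7}, {"tx": 0, "ty": 0, "tz": 0, "spin": 7}, {"tx": 0, "ty": 0, "tz": 0, "spin": 7}, {"tx": 0, "ty": 0, "tz": 0, "spin": 7}]'

```text
time_s: 3.53
eef_pos: [402.0, -35.1, 250.2]
tcp_rot: [-3.056, -0.729, 0.0]
contact_force: [-0.6, 1.2, 0.6]
grip_width: 0.008
gripper_force: 0.0
```

Request:
drive_tool --plan '[{"tx": 0, "ty": 0, "tz": 0, "spin": 6.5}, {"tx": 0, "ty": 0, "tz": 0, "spin": 0}, {"tx": 0, "ty": 0, "tz": 0, "spin": 0}]'

```text
time_s: 3.78
eef_pos: [402.1, -35.1, 250.2]
tcp_rot: [-3.09, -0.569, 0.0]
contact_force: [0.1, 0.1, -0.4]
grip_width: 0.001
gripper_force: 0.0
```

```bash
python3 - <<'E'
from workcell import env
from h import *
import pickle
w=wrist(env); pickle.dump(w,open("w1.pkl","wb")); cv2.imwrite("pics/w2.png",w["color"][:,:,::-1])
s=w["s"]; print(s["time_s"],np.round(s["eef_pos"],1),np.round(R.from_rotvec(s["tcp_rot"]).as_matrix(),3),np.round(s["q"],2))
E
```

```text
3.7833 [402.1 -35.1 250.2] [[ 0.934  0.356 -0.   ]
 [ 0.356 -0.934  0.   ]
 [-0.    -0.    -1.   ]] [-0.15 -0.3   2.07 -0.    1.37  1.06]
```

View pics/w2.png

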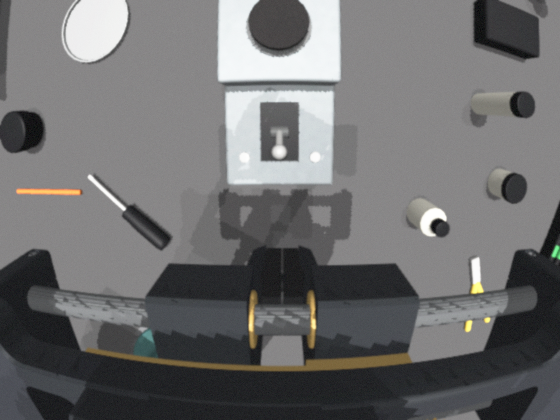

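The wrist view shows ball (279,152), pad (279,22), deck front corners (228,183)/(332,183), bottle cap (440,228), dish (96,25), tall cap (521,104) and jar lid (513,186).

```bash
python3 - <<'E'
from h import *
import pickle
np.set_printoptions(precision=1,suppress=True)
w=pickle.load(open("w1.pkl","rb"))
for n,p,z in [("ball",(279,152),94),("padfront",(279,51),117),("padL",(248.5,22),117),("padR",(308.5,22),117),("deckL",(228,183),50),("deckR",(332,183),50),("rearL",(218,80),95),("rearR",(340,80),95),
 ("capc",(440,228.5),84),("bodyshoulder",(433,219),55),("dishL",(63,28),10),("dishR",(129,22),10),("dishT",(98,-12),10),("dishB",(94,62),10)]: print(n,wplane(w,*p,z))
for n,b,f,z in [("cap",(425,210,455,245),lambda i:i.max(2)<60,80),("ball",(268,142,290,162),lambda i:i.min(2)>190,94)]:
    st,ce,ec,ax=blob(w,b,f); print(n,st,ce,ec,ax,wplane(w,*ce,z))
E
```

```text
ball [432.5 -20.4  94. ]
padfront [527.9  15.7 117. ]
padL [546.1  54.1 117. ]
padR [566.5  -0.1 117. ]
deckL [370.7  23.   50. ]
deckR [415.6 -95.2  50. ]
rearL [482.2  66.   95. ]
rearR [526.7 -51.9  95. ]
capc [ 418.8 -239.6   84. ]
bodyshoulder [ 422.7 -241.6   55. ]
dishL [501.3 358.   10. ]
dishR [529.6 240.6  10. ]
dishT [572.1 318.6  10. ]
dishB [461.6 276.   10. ]
cap [431, 219, 17, 17, 176] [439.3 227.5] [439.3 227.2] [14.3 17.8] [ 419.  -240.6   80. ]
ball [273, 145, 13, 13, 119] [278.8 151. ] [278.9 151. ] [11.8 12.1] [433.4 -19.8  94. ]
```

Request:
drive_tool --plan '[{"tx": 0, "ty": -0.3, "tz": 3.3, "spin": 0}, {"tx": 0, "ty": 0, "tz": 3.3, "spin": 0}, {"tx": 0, "ty": 0, "tz": 3.3, "spin": 0}, {"tx": 0, "ty": 0, "tz": 3.3, "spin": 0}, {"tx": 0, "ty": 0, "tz": 2.3, "spin": 0}, {"tx": 0, "ty": 0, "tz": 1, "spin": 0}, {"tx": 0, "ty": 0, "tz": 0, "spin": 0}, {"tx": 0, "ty": 0, "tz": 0, "spin": 0}]'

```text
time_s: 4.5
eef_pos: [401.5, -32.4, 85.7]
tcp_rot: [-3.09, -0.565, 0.0]
contact_force: [0.4, -0.5, -0.1]
grip_width: 0.002
gripper_force: 0.0
```

Request:
drive_tool --plan '[{"tx": 0.5, "ty": 0, "tz": 0, "spin": 0}, {"tx": 0.5, "ty": 0, "tz": 0, "spin": 0}, {"tx": 0.5, "ty": 0, "tz": 0, "spin": 0}, {"tx": 0.5, "ty": 0, "tz": 0, "spin": 0}, {"tx": 0.5, "ty": 0, "tz": 0, "spin": 0}, {"tx": 0.5, "ty": 0, "tz": 0, "spin": 0}, {"tx": 0.5, "ty": 0, "tz": 0, "spin": 0}, {"tx": 0.5, "ty": 0, "tz": 0, "spin": 0}, {"tx": 0.5, "ty": 0, "tz": 0, "spin": 0}, {"tx": 0.5, "ty": 0, "tz": 0, "spin": 0}]'

```text
time_s: 5.33
eef_pos: [448.3, -14.5, 85.2]
tcp_rot: [-3.091, -0.564, 0.0]
contact_force: [-0.1, 0.6, 0.7]
grip_width: 0.006
gripper_force: 0.0
```

Request:
drive_tool --plan '[{"tx": 0.4, "ty": 0, "tz": 0, "spin": 0}, {"tx": 0.3, "ty": 0, "tz": 0, "spin": 0}, {"tx": 0.2, "ty": 0, "tz": 0, "spin": 0}, {"tx": 0, "ty": 0, "tz": 0, "spin": 0}, {"tx": 0, "ty": 0, "tz": 0, "spin": 0}]'

```text
time_s: 5.75
eef_pos: [456.3, -11.5, 85.2]
tcp_rot: [-3.091, -0.564, 0.001]
contact_force: [0.2, -0.1, -0.4]
grip_width: 0.004
gripper_force: 0.0
```

```bash
python3 - <<'E'
from workcell import env
from h import *
w=wrist(env); S=env.camera("scene"); D=env.camera("side")
a=cv2.resize(S["color"][150:240,260:350],None,fx=4.2,fy=4.2,interpolation=2); b=cv2.resize(D["color"][170:260,210:300],None,fx=4.2,fy=4.2,interpolation=2)
cv2.imwrite("pics/m3.png",np.hstack([a,b])[:,:,::-1])
E
```

```text
(no output)
```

View pics/m3.png

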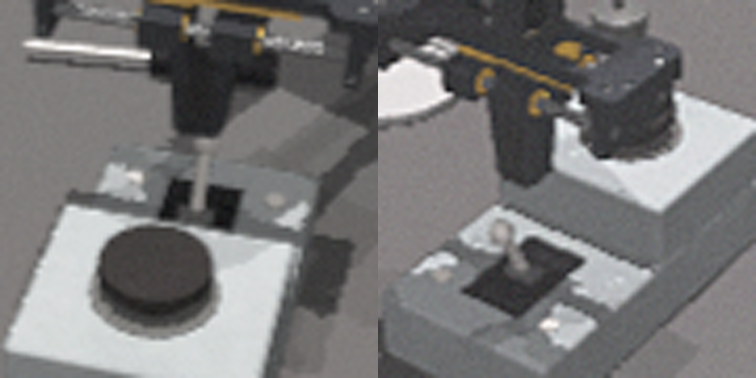

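The toggle hasn't moved: the ball is still at side (239,226) and the fingertip is at side (245,213), scene (307,183). I'll check where the cameras put the tip.

```bash
python3 - <<'E'
import pickle
from h import *
from workcell import env
np.set_printoptions(precision=1,suppress=True)
d=pickle.load(open("d0.pkl","rb")); S,D=d["scene"],d["side"]
def proj(c,p):
    q=np.linalg.inv(c["pose"])@np.r_[p,1]; return q[:2]/q[2]*c["fx"]+[c["cx"],c["cy"]]
for p in [(456.3,-11.5,85),(433,-20,94),(456.3,-11.5,150)]: print(proj(S,p),proj(D,p))
# tip from both views
print(tri(S,(260+201/4.2,150+136/4.2),D,(210+(525-378)/4.2,170+180/4.2)))
print(env.observe()["eef_pos"],env.observe()["q"])
w=wrist(env); cv2.imwrite("pics/w4.png",cv2.resize(w["color"][100:300,180:380],None,fx=2.5,fy=2.5)[:,:,::-1])
E
```

```text
[306.1 192. ] [244.8 223.2]
[308.6 183. ] [238.5 225.2]
[307.7 169.8] [243.7 202.5]
(array([458.7,  -8.6, 116.1]), np.float64(2.7940098209703574))
[456.1 -11.6  85.3] [-0.1 -0.   2.2 -0.   1.   1.1]
```

View pics/w4.png

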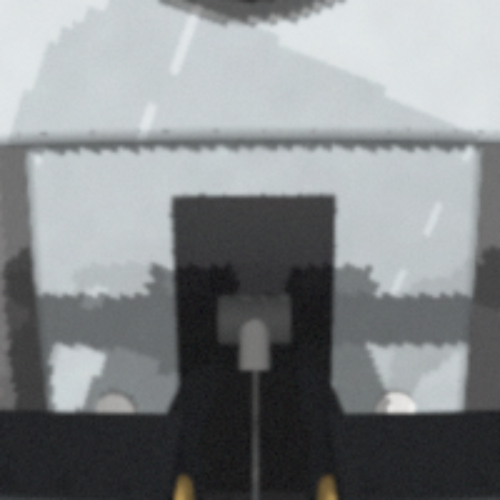

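The wrist crop and both fixed views put the real fingertip at z≈116, about 31 mm above the reported TCP, so it passed over the ball. I'll back off, go lower and retry while watching the force.

Request:
drive_tool --plan '[{"tx": -2, "ty": 0, "tz": 0, "spin": 0}, {"tx": -2, "ty": 0, "tz": 0, "spin": 0}, {"tx": -2, "ty": 0, "tz": 0, "spin": 0}, {"tx": 0, "ty": 0, "tz": 1, "spin": 0}, {"tx": 0, "ty": 0, "tz": 1, "spin": 0}, {"tx": 0, "ty": 0, "tz": 0.9, "spin": 0}, {"tx": 0, "ty": 0, "tz": 0, "spin": 0}, {"tx": 0, "ty": 0, "tz": 0, "spin": 0}]'

```text
time_s: 6.62
eef_pos: [399.9, -32.4, 55.3]
tcp_rot: [-3.09, -0.564, 0.003]
contact_force: [0.8, 0.3, 0.2]
grip_width: 0.007
gripper_force: 0.0
```

```bash
python3 - <<'E'
from workcell import env
from h import *
S=env.camera("scene"); D=env.camera("side")
a=cv2.resize(S["color"][150:240,260:350],None,fx=4.2,fy=4.2,interpolation=2); b=cv2.resize(D["color"][170:260,210:300],None,fx=4.2,fy=4.2,interpolation=2)
cv2.imwrite("pics/m5.png",np.hstack([a,b])[:,:,::-1])
def proj(c,p):
    q=np.linalg.inv(c["pose"])@np.r_[p,1]; return q[:2]/q[2]*c["fx"]+[c["cx"],c["cy"]]
p=env.observe()["eef_pos"]
for dz in (0,31): 
  u=proj(S,p+[0,0,dz]);v=proj(D,p+[0,0,dz]); print(p,dz,(u-[260,150])*4.2,(v-[210,170])*4.2+[378,0])
E
```

```text
[400.80616277 -32.53132974  56.197684  ] 0 [211.61066348 154.83437539] [465.51036628 309.96983798]
[400.80616277 -32.53132974  56.197684  ] 31 [214.86092361 113.89671755] [462.3412511  269.78884913]
```

View pics/m5.png

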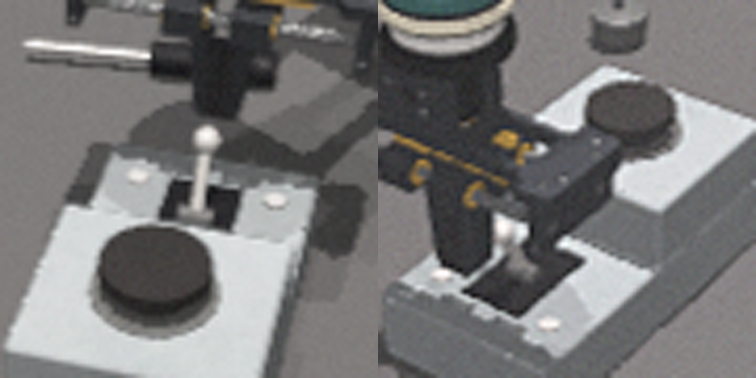

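The tips show at scene (215,115) and side (462,270), which matches the 31 mm offset. The ball stands just ahead, so I'll lower 4 mm and push.

Request:
drive_tool --plan '[{"tx": 0, "ty": 0, "tz": 0.4, "spin": 0}, {"tx": 0.5, "ty": 0, "tz": 0, "spin": 0}, {"tx": 0.5, "ty": 0, "tz": 0, "spin": 0}, {"tx": 0.5, "ty": 0, "tz": 0, "spin": 0}, {"tx": 0.5, "ty": 0, "tz": 0, "spin": 0}, {"tx": 0.5, "ty": 0, "tz": 0, "spin": 0}, {"tx": 0.5, "ty": 0, "tz": 0, "spin": 0}]'

```text
time_s: 7.3
eef_pos: [428.5, -22.0, 52.3]
tcp_rot: [3.09, 0.564, -0.001]
contact_force: [-2.0, -0.8, 1.9]
grip_width: 0.007
gripper_force: 1.2
```

Request:
drive_tool --plan '[{"tx": 0.5, "ty": 0, "tz": 0, "spin": 0}, {"tx": 0.5, "ty": 0, "tz": 0, "spin": 0}, {"tx": 0.5, "ty": 0, "tz": 0, "spin": 0}, {"tx": 0.4, "ty": 0, "tz": 0, "spin": 0}, {"tx": 0.4, "ty": 0, "tz": 0, "spin": 0}, {"tx": 0.3, "ty": 0, "tz": 0, "spin": 0}]'

```text
time_s: 7.8
eef_pos: [452.5, -12.7, 51.8]
tcp_rot: [-3.09, -0.564, 0.002]
contact_force: [-2.2, -1.8, -1.5]
grip_width: 0.001
gripper_force: 1.0
```

Request:
drive_tool --plan '[{"tx": 0.2, "ty": 0, "tz": 0, "spin": 0}, {"tx": 0.1, "ty": 0, "tz": 0, "spin": 0}, {"tx": 0, "ty": 0, "tz": 0, "spin": 0}, {"tx": 0, "ty": 0, "tz": 0, "spin": 0}]'

```text
time_s: 8.13
eef_pos: [455.3, -11.8, 52.2]
tcp_rot: [-3.09, -0.564, 0.0]
contact_force: [-1.1, -0.5, -1.0]
grip_width: 0.008
gripper_force: 0.8
```

Request:
drive_tool --plan '[{"tx": 0.2, "ty": 0, "tz": 0, "spin": 0}, {"tx": 0.1, "ty": 0, "tz": 0, "spin": 0}, {"tx": 0, "ty": 0, "tz": 0, "spin": 0}, {"tx": 0, "ty": 0, "tz": 0, "spin": 0}]'

```text
time_s: 8.47
eef_pos: [455.6, -11.5, 51.9]
tcp_rot: [3.09, 0.565, -0.009]
contact_force: [-8.2, -3.1, 2.9]
grip_width: 0.005
gripper_force: 4.5
```

Request:
drive_tool --plan '[{"tx": 0.1, "ty": 0, "tz": 0, "spin": 0}, {"tx": 0.1, "ty": 0, "tz": 0, "spin": 0}, {"tx": 0, "ty": 0, "tz": 0, "spin": 0}, {"tx": 0, "ty": 0, "tz": 0, "spin": 0}]'

```text
time_s: 8.8
eef_pos: [455.6, -11.4, 51.8]
tcp_rot: [3.09, 0.565, -0.015]
contact_force: [-13.2, -5.6, 8.8]
grip_width: 0.003
gripper_force: 7.3
```

The force rise shows the end stop. I'll retreat, lift, open and go above the bottle.

Request:
drive_tool --plan '[{"tx": -1, "ty": 0, "tz": 0, "spin": 0}, {"tx": -1, "ty": 0, "tz": 0, "spin": 0}, {"tx": -1, "ty": 0, "tz": 0, "spin": 0}, {"tx": 0, "ty": 0, "tz": -3, "spin": 0}, {"tx": 0, "ty": 0, "tz": -3, "spin": 0}, {"tx": 0, "ty": 0, "tz": -3, "spin": 0}, {"tx": 0, "ty": 0, "tz": 0, "spin": 0}, {"tx": 0, "ty": 0, "tz": 0, "spin": 0}]'

```text
time_s: 9.47
eef_pos: [434.1, -21.0, 144.9]
tcp_rot: [3.089, 0.563, 0.01]
contact_force: [0.9, -0.6, 0.8]
grip_width: 0.008
gripper_force: 0.0
```

Request:
drive_tool --plan '[{"tx": -1.5, "ty": 3.3, "tz": 0, "spin": 0}, {"tx": -1.5, "ty": 3.3, "tz": 0, "spin": 0}, {"tx": -1.5, "ty": 3.3, "tz": 0, "spin": 0}, {"tx": -1.5, "ty": 3.3, "tz": 0, "spin": 0}, {"tx": -1.5, "ty": 3.3, "tz": 0, "spin": 0}, {"tx": -1.5, "ty": 3.3, "tz": 0, "spin": 0}, {"tx": 0, "ty": 0, "tz": 0, "spin": 0}, {"tx": 0, "ty": 0, "tz": 0, "spin": 0}]' --jaw 1

```text
time_s: 10.13
eef_pos: [416.4, -238.6, 140.7]
tcp_rot: [-3.09, -0.557, 0.003]
contact_force: [-0.7, 0.6, -0.4]
grip_width: 0.584
gripper_force: 0.0
```

```bash
python3 - <<'E'
from workcell import env
from h import *
import pickle
np.set_printoptions(precision=1,suppress=True)
S=env.camera("scene"); D=env.camera("side"); w=wrist(env); p=w["s"]["eef_pos"]; M=R.from_rotvec(w["s"]["tcp_rot"]).as_matrix()
print(p, "to bottle in tool:",M.T@(np.array([420.5,-241,p[2]])-p))
# toggle ball now
for n,c,b in(("S",S,(290,165,325,215)),("D",D,(225,200,275,245))):
    x0,y0,x1,y1=b; im=c["color"][y0:y1,x0:x1].min(2); m=(im>200).astype(np.uint8); print(n,[( (st+[x0,y0,0,0,0]).tolist()) for st in cv2.connectedComponentsWithStats(m)[2][1:] if st[4]>5])
def proj(c,p):
    q=np.linalg.inv(c["pose"])@np.r_[p,1]; return q[:2]/q[2]*c["fx"]+[c["cx"],c["cy"]]
print("pred off",proj(S,(432.5,-20.4,94)),proj(D,(432.5,-20.4,94)),"on",proj(S,(473,-5,94)),proj(D,(473,-5,94)))
a=S["color"][90:210,190:310]; b=D["color"][220:340,230:330]
cv2.imwrite("pics/m6.png",np.hstack([cv2.resize(a,None,fx=3.5,fy=3.5,interpolation=2),cv2.resize(b,None,fx=3.5,fy=3.5,interpolation=2)])[:,:,::-1])
E
```

```text
[ 416.7 -236.7  140.9] to bottle in tool: [ 2.   5.4 -0. ]
S [[290, 185, 35, 30, 466]]
D [[247, 215, 3, 4, 10], [273, 216, 2, 3, 6], [225, 219, 22, 26, 289], [246, 225, 19, 20, 174]]
pred off [308.6 182.8] [238.4 225.3] on [304.7 193.5] [248.8 217.1]
```

The ball now shows at side (248,217), which matches on. I'll align and descend with force checks.

Request:
drive_tool --plan '[{"tx": 0.2, "ty": 0.5, "tz": 0, "spin": 0}, {"tx": 0, "ty": 0, "tz": 0, "spin": 0}, {"tx": 0, "ty": 0, "tz": 0, "spin": 0}, {"tx": 0, "ty": 0, "tz": 0, "spin": 0}, {"tx": 0, "ty": 0, "tz": 2.7, "spin": 0}, {"tx": 0, "ty": 0, "tz": 2.7, "spin": 0}, {"tx": 0, "ty": 0, "tz": 2.7, "spin": 0}, {"tx": 0, "ty": 0, "tz": 2.7, "spin": 0}, {"tx": 0, "ty": 0, "tz": 0, "spin": 0}, {"tx": 0, "ty": 0, "tz": 0, "spin": 0}]' --jaw 1

```text
time_s: 11.12
eef_pos: [420.0, -240.5, 33.1]
tcp_rot: [-3.088, -0.564, 0.005]
contact_force: [-0.3, -0.3, -0.2]
grip_width: 0.998
gripper_force: 0.0
```

```bash
python3 - <<'E'
from workcell import env
from h import *
S=env.camera("scene"); D=env.camera("side"); print(env.observe()["eef_pos"])
a=S["color"][90:210,180:300]; b=D["color"][220:340,230:340]
cv2.imwrite("pics/m6.png",np.hstack([cv2.resize(a,None,fx=3.4,fy=3.4,interpolation=2),cv2.resize(b,None,fx=3.4,fy=3.4,interpolation=2)])[:,:,::-1])
E
```

```text
[ 422.54479239 -242.24554151   35.80985249]
```

View pics/m6.png

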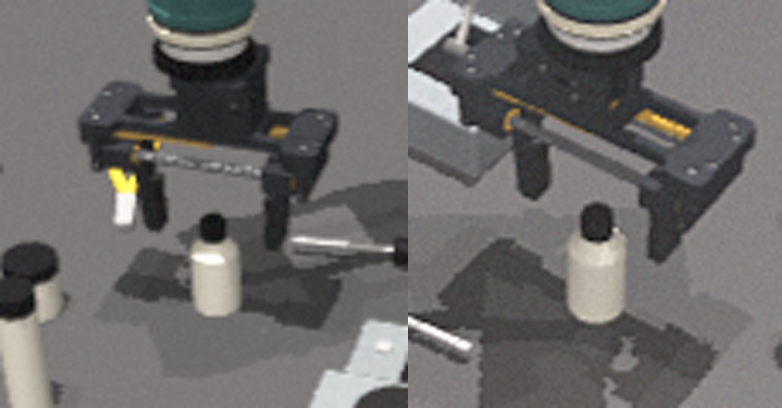

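The open fingers straddle the bottle, tips about 65 mm up, with roughly 58 mm between tips and bar. There is room to go down about 37 mm.

Request:
drive_tool --plan '[{"tx": 0, "ty": 0, "tz": 1, "spin": 0}, {"tx": 0, "ty": 0, "tz": 1, "spin": 0}, {"tx": 0, "ty": 0, "tz": 0.7, "spin": 0}, {"tx": 0, "ty": 0, "tz": 0.3, "spin": 0}, {"tx": 0, "ty": 0, "tz": 0, "spin": 0}]'

```text
time_s: 11.63
eef_pos: [420.4, -241.1, 3.2]
tcp_rot: [-3.089, -0.563, 0.003]
contact_force: [0.1, 0.1, -0.5]
grip_width: 1.0
gripper_force: 0.0
```

Request:
drive_tool --plan '[{"tx": 0, "ty": 0, "tz": 0.2, "spin": 0}, {"tx": 0, "ty": 0, "tz": 0.2, "spin": 0}, {"tx": 0, "ty": 0, "tz": 0.2, "spin": 0}, {"tx": 0, "ty": 0, "tz": 0, "spin": 0}]'

```text
time_s: 11.97
eef_pos: [421.2, -241.6, -2.0]
tcp_rot: [-3.09, -0.564, 0.0]
contact_force: [0.3, -0.0, 1.0]
grip_width: 1.001
gripper_force: 0.0
```

Request:
drive_tool --plan '[{"tx": 0, "ty": 0, "tz": 0, "spin": 0}, {"tx": 0, "ty": 0, "tz": 0, "spin": 0}, {"tx": 0, "ty": 0, "tz": 0, "spin": 0}, {"tx": 0, "ty": 0, "tz": 0, "spin": 0}, {"tx": 0, "ty": 0, "tz": 0, "spin": 0}, {"tx": 0, "ty": 0, "tz": 0, "spin": 0}, {"tx": 0, "ty": 0, "tz": 0, "spin": 0}, {"tx": 0, "ty": 0, "tz": 0, "spin": 0}, {"tx": 0, "ty": 0, "tz": 0, "spin": 0}, {"tx": 0, "ty": 0, "tz": 0, "spin": 0}]' --jaw 0

```text
time_s: 12.8
eef_pos: [421.5, -241.8, -1.6]
tcp_rot: [3.09, 0.564, 0.0]
contact_force: [1.0, 0.4, 0.2]
grip_width: 0.442
gripper_force: 30.0
```

Request:
drive_tool --plan '[{"tx": 0, "ty": 0, "tz": -1, "spin": 0}, {"tx": 0, "ty": 0, "tz": -2.5, "spin": 0}, {"tx": 0, "ty": 0, "tz": -3, "spin": 0}, {"tx": 0, "ty": 0, "tz": -3, "spin": 0}, {"tx": 0, "ty": 0, "tz": -3, "spin": 0}, {"tx": 0, "ty": 0, "tz": -2, "spin": 0}, {"tx": 0, "ty": 0, "tz": -1, "spin": 0}, {"tx": 0, "ty": 0, "tz": 0, "spin": 0}]'

```text
time_s: 13.47
eef_pos: [423.1, -242.7, 156.6]
tcp_rot: [3.087, 0.563, 0.007]
contact_force: [0.7, -1.0, -0.5]
grip_width: 0.443
gripper_force: 29.9
```

Request:
drive_tool --plan '[{"tx": 2.2, "ty": -2, "tz": 0, "spin": 0}, {"tx": 2.2, "ty": -2, "tz": 0, "spin": 0}, {"tx": 2.2, "ty": -2, "tz": 0, "spin": 0}, {"tx": 2.2, "ty": -2, "tz": 0, "spin": 0}, {"tx": 2.2, "ty": -2, "tz": 0, "spin": 0}, {"tx": 2.2, "ty": -2, "tz": 0, "spin": 0}, {"tx": 2.2, "ty": -2, "tz": 0, "spin": 0}, {"tx": 2.2, "ty": -2, "tz": 0, "spin": 0}, {"tx": 2.2, "ty": -2, "tz": 0, "spin": 0}, {"tx": 2.2, "ty": -2, "tz": 0, "spin": 0}]'

```text
time_s: 14.3
eef_pos: [555.4, 24.6, 150.9]
tcp_rot: [-3.09, -0.564, 0.006]
contact_force: [0.4, -0.5, -0.7]
grip_width: 0.443
gripper_force: 29.9
```

Request:
drive_tool --plan '[{"tx": 0.3, "ty": -0.2, "tz": 0, "spin": 0}, {"tx": 0, "ty": 0, "tz": 0, "spin": 0}, {"tx": 0, "ty": 0, "tz": 0, "spin": 0}, {"tx": 0, "ty": 0, "tz": 0, "spin": 0}]'

```text
time_s: 14.63
eef_pos: [557.4, 25.1, 152.1]
tcp_rot: [3.091, 0.563, -0.004]
contact_force: [0.1, 0.0, -1.2]
grip_width: 0.443
gripper_force: 29.9
```

```bash
python3 - <<'E'
from workcell import env
from h import *
np.set_printoptions(precision=1,suppress=True)
S=env.camera("scene"); D=env.camera("side")
s=env.observe();p=s["eef_pos"]; M=R.from_rotvec(s["tcp_rot"]).as_matrix(); print(p,s["grip_width"],s["contact_force"],M.T@(np.array([558.5,27.5,p[2]])-p))
a=S["color"][130:250,240:350]; b=D["color"][130:250,210:330]
cv2.imwrite("pics/m7.png",np.hstack([cv2.resize(a,None,fx=3.4,fy=3.4,interpolation=2),cv2.resize(b,None,fx=3.4,fy=3.4,interpolation=2)])[:,:,::-1])
E
```

```text
[557.9  24.9 152.8] 0.44202764340969497 [-0.6  0.  -0.3] [ 1.5 -2.2 -0. ]
```

View pics/m7.png

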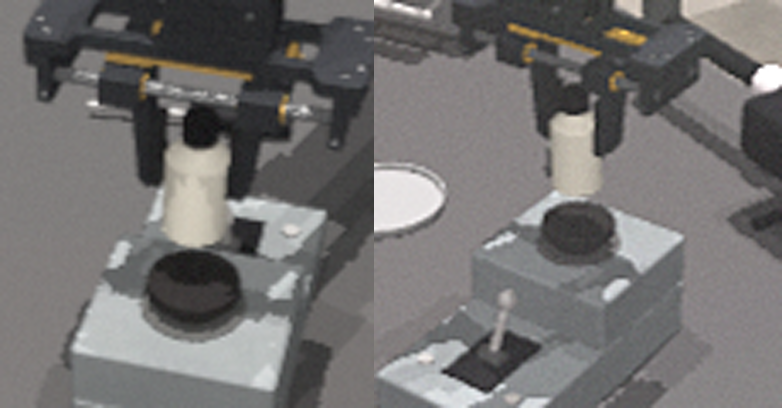

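Both views show the bottle upright directly over the pad with the toggle leaning towards the pad. Now press down.

Request:
drive_tool --plan '[{"tx": 0.1, "ty": -0.2, "tz": 1, "spin": 0}, {"tx": 0, "ty": 0, "tz": 1, "spin": 0}, {"tx": 0, "ty": 0, "tz": 0.8, "spin": 0}, {"tx": 0, "ty": 0, "tz": 0.5, "spin": 0}, {"tx": 0, "ty": 0, "tz": 0.3, "spin": 0}, {"tx": 0, "ty": 0, "tz": 0.2, "spin": 0}, {"tx": 0, "ty": 0, "tz": 0.2, "spin": 0}, {"tx": 0, "ty": 0, "tz": 0, "spin": 0}]'

```text
time_s: 15.4
eef_pos: [558.8, 28.3, 113.7]
tcp_rot: [-3.09, -0.564, 0.001]
contact_force: [-2.3, 0.7, 4.3]
grip_width: 0.444
gripper_force: 30.0
```

Request:
drive_tool --plan '[{"tx": 0, "ty": 0, "tz": 0.1, "spin": 0}, {"tx": 0, "ty": 0, "tz": 0.1, "spin": 0}, {"tx": 0, "ty": 0, "tz": 0.1, "spin": 0}, {"tx": 0, "ty": 0, "tz": 0.1, "spin": 0}, {"tx": 0, "ty": 0, "tz": 0, "spin": 0}]'

```text
time_s: 15.82
eef_pos: [559.2, 28.3, 110.5]
tcp_rot: [3.09, 0.564, 0.001]
contact_force: [-4.4, -0.1, 7.3]
grip_width: 0.442
gripper_force: 30.0
```

Request:
drive_tool --plan '[{"tx": 0, "ty": 0, "tz": 0.2, "spin": 0}, {"tx": 0, "ty": 0, "tz": 0.2, "spin": 0}, {"tx": 0, "ty": 0, "tz": 0.1, "spin": 0}, {"tx": 0, "ty": 0, "tz": 0, "spin": 0}]'

```text
time_s: 16.15
eef_pos: [559.4, 28.3, 106.1]
tcp_rot: [3.09, 0.564, 0.002]
contact_force: [-5.0, 0.2, 10.8]
grip_width: 0.444
gripper_force: 30.0
```

Request:
drive_tool --plan '[{"tx": 0, "ty": 0, "tz": 0.1, "spin": 0}, {"tx": 0, "ty": 0, "tz": 0.1, "spin": 0}, {"tx": 0, "ty": 0, "tz": 0, "spin": 0}, {"tx": 0, "ty": 0, "tz": 0, "spin": 0}]'

```text
time_s: 16.48
eef_pos: [559.7, 28.4, 105.3]
tcp_rot: [3.09, 0.564, 0.003]
contact_force: [-6.3, -1.5, 13.9]
grip_width: 0.442
gripper_force: 30.0
```

Request:
drive_tool --plan '[{"tx": 0, "ty": 0, "tz": 0.1, "spin": 0}, {"tx": 0, "ty": 0, "tz": 0.1, "spin": 0}, {"tx": 0, "ty": 0, "tz": 0, "spin": 0}, {"tx": 0, "ty": 0, "tz": 0, "spin": 0}]'

```text
time_s: 16.82
eef_pos: [560.3, 28.4, 105.2]
tcp_rot: [3.09, 0.564, 0.005]
contact_force: [-9.6, 0.9, 21.7]
grip_width: 0.444
gripper_force: 30.1
```

Request:
drive_tool --plan '[{"tx": 0, "ty": 0, "tz": 0.1, "spin": 0}, {"tx": 0, "ty": 0, "tz": 0, "spin": 0}, {"tx": 0, "ty": 0, "tz": 0, "spin": 0}]'

```text
time_s: 17.07
eef_pos: [560.7, 28.3, 105.0]
tcp_rot: [3.09, 0.564, 0.006]
contact_force: [-10.7, 0.1, 25.0]
grip_width: 0.444
gripper_force: 30.1
```

z has stopped at 105 while the force climbs, so the pad is on its stop. Hold for 2.5 s.

Request:
drive_tool --plan '[{"tx": 0, "ty": 0, "tz": 0, "spin": 0}, {"tx": 0, "ty": 0, "tz": 0, "spin": 0}, {"tx": 0, "ty": 0, "tz": 0, "spin": 0}, {"tx": 0, "ty": 0, "tz": 0, "spin": 0}, {"tx": 0, "ty": 0, "tz": 0, "spin": 0}, {"tx": 0, "ty": 0, "tz": 0, "spin": 0}, {"tx": 0, "ty": 0, "tz": 0, "spin": 0}, {"tx": 0, "ty": 0, "tz": 0, "spin": 0}, {"tx": 0, "ty": 0, "tz": 0, "spin": 0}, {"tx": 0, "ty": 0, "tz": 0, "spin": 0}]'

```text
time_s: 17.9
eef_pos: [560.6, 28.3, 105.0]
tcp_rot: [3.09, 0.564, 0.006]
contact_force: [-11.1, -1.2, 26.1]
grip_width: 0.447
gripper_force: 30.1
```

Request:
drive_tool --plan '[{"tx": 0, "ty": 0, "tz": 0, "spin": 0}, {"tx": 0, "ty": 0, "tz": 0, "spin": 0}, {"tx": 0, "ty": 0, "tz": 0, "spin": 0}, {"tx": 0, "ty": 0, "tz": 0, "spin": 0}, {"tx": 0, "ty": 0, "tz": 0, "spin": 0}, {"tx": 0, "ty": 0, "tz": 0, "spin": 0}, {"tx": 0, "ty": 0, "tz": 0, "spin": 0}, {"tx": 0, "ty": 0, "tz": 0, "spin": 0}, {"tx": 0, "ty": 0, "tz": 0, "spin": 0}, {"tx": 0, "ty": 0, "tz": 0, "spin": 0}]'

```text
time_s: 18.73
eef_pos: [560.6, 28.3, 105.0]
tcp_rot: [3.09, 0.564, 0.006]
contact_force: [-10.6, -1.5, 26.0]
grip_width: 0.449
gripper_force: 30.1
```

Request:
drive_tool --plan '[{"tx": 0, "ty": 0, "tz": 0, "spin": 0}, {"tx": 0, "ty": 0, "tz": 0, "spin": 0}, {"tx": 0, "ty": 0, "tz": 0, "spin": 0}, {"tx": 0, "ty": 0, "tz": 0, "spin": 0}, {"tx": 0, "ty": 0, "tz": 0, "spin": 0}, {"tx": 0, "ty": 0, "tz": 0, "spin": 0}, {"tx": 0, "ty": 0, "tz": 0, "spin": 0}, {"tx": 0, "ty": 0, "tz": 0, "spin": 0}, {"tx": 0, "ty": 0, "tz": 0, "spin": 0}, {"tx": 0, "ty": 0, "tz": 0, "spin": 0}]'

```text
time_s: 19.57
eef_pos: [560.7, 28.3, 105.0]
tcp_rot: [3.09, 0.564, 0.006]
contact_force: [-11.1, 0.7, 25.7]
grip_width: 0.443
gripper_force: 30.1
```

Request:
drive_tool --plan '[{"tx": 0, "ty": 0, "tz": -0.5, "spin": 0}, {"tx": 0, "ty": 0, "tz": -1, "spin": 0}, {"tx": 0, "ty": 0, "tz": -2, "spin": 0}, {"tx": 0, "ty": 0, "tz": -2, "spin": 0}, {"tx": 0, "ty": 0, "tz": -1, "spin": 0}, {"tx": 0, "ty": 0, "tz": 0, "spin": 0}, {"tx": 0, "ty": 0, "tz": 0, "spin": 0}, {"tx": 0, "ty": 0, "tz": 0, "spin": 0}]'

```text
time_s: 20.23
eef_pos: [558.2, 28.3, 163.0]
tcp_rot: [-3.09, -0.564, 0.002]
contact_force: [-0.6, 0.5, -0.7]
grip_width: 0.442
gripper_force: 30.0
```

```bash
python3 - <<'E'
from workcell import env
from h import *
np.set_printoptions(precision=1,suppress=True)
s=env.observe(); p=s["eef_pos"]; M=R.from_rotvec(s["tcp_rot"]).as_matrix()
print(s["time_s"],p,M.T@(np.array([517.5,302,p[2]])-p))
# dish & bottle white body centre in both views
for n in("scene","side"):
    c=env.camera(n); g=c["color"]; cv2.imwrite(f"pics/{n}9.png",g[:,:,::-1])
    b=(380,264,455,322) if n=="scene" else (186,172,238,206)
    x0,y0,x1,y1=b; m=cv2.threshold(g[y0:y1,x0:x1].min(2),0,255,cv2.THRESH_OTSU)[1]
    cn=max(cv2.findContours(m,0,1)[0],key=cv2.contourArea); e=cv2.fitEllipse(cv2.convexHull(cn)); print(n,"dish",plane(c,e[0][0]+x0,e[0][1]+y0,10))
w=wrist(env); 
st,ce,ec,ax=blob(w,(0,0,250,300),lambda i:i.min(2)>150); print(st,ec,ax,wplane(w,*ec,10))
E
```

```text
20.2333 [558.2  28.3 163. ] [  58.6 -270.5    0.1]
scene dish [520.8 307.   10. ]
side dish [514.2 299.1  10. ]
[26, 91, 72, 98, 5323] [ 61.8 139.6] [71.7 97.1] [519.5 299.3  10. ]
```

Request:
drive_tool --plan '[{"tx": 0.6, "ty": -2.7, "tz": 0, "spin": 0}, {"tx": 0.6, "ty": -2.7, "tz": 0, "spin": 0}, {"tx": 0.6, "ty": -2.7, "tz": 0, "spin": 0}, {"tx": 0.6, "ty": -2.7, "tz": 0, "spin": 0}, {"tx": 0.6, "ty": -2.7, "tz": 0, "spin": 0}, {"tx": 0.6, "ty": -2.7, "tz": 0, "spin": 0}, {"tx": 0.6, "ty": -2.7, "tz": 0, "spin": 0}, {"tx": 0.6, "ty": -2.7, "tz": 0, "spin": 0}, {"tx": 0.6, "ty": -2.7, "tz": 0, "spin": 0}, {"tx": 0.6, "ty": -2.7, "tz": 0, "spin": 0}]'

```text
time_s: 21.22
eef_pos: [518.9, 303.1, 163.1]
tcp_rot: [3.09, 0.564, -0.002]
contact_force: [0.1, 1.1, 0.0]
grip_width: 0.446
gripper_force: 30.0
```

Request:
drive_tool --plan '[{"tx": 0, "ty": 0, "tz": 2, "spin": 0}, {"tx": 0, "ty": 0, "tz": 2.5, "spin": 0}, {"tx": 0, "ty": 0, "tz": 2.5, "spin": 0}, {"tx": 0, "ty": 0, "tz": 2.5, "spin": 0}, {"tx": 0, "ty": 0, "tz": 2.5, "spin": 0}, {"tx": 0, "ty": 0, "tz": 2, "spin": 0}, {"tx": 0, "ty": 0, "tz": 1, "spin": 0}, {"tx": 0, "ty": 0, "tz": 0, "spin": 0}, {"tx": 0, "ty": 0, "tz": 0, "spin": 0}]'

```text
time_s: 21.97
eef_pos: [519.3, 301.8, 13.7]
tcp_rot: [3.09, 0.564, -0.002]
contact_force: [0.4, 0.7, 0.7]
grip_width: 0.446
gripper_force: 30.0
```

Request:
drive_tool --plan '[{"tx": 0, "ty": 0, "tz": 0.4, "spin": 0}, {"tx": 0, "ty": 0, "tz": 0.3, "spin": 0}, {"tx": 0, "ty": 0, "tz": 0.2, "spin": 0}, {"tx": 0, "ty": 0, "tz": 0.1, "spin": 0}, {"tx": 0, "ty": 0, "tz": 0, "spin": 0}, {"tx": 0, "ty": 0, "tz": 0, "spin": 0}]'

```text
time_s: 22.47
eef_pos: [519.9, 302.1, 4.7]
tcp_rot: [-3.09, -0.564, -0.001]
contact_force: [-0.7, -0.3, -0.8]
grip_width: 0.441
gripper_force: 30.0
```

Request:
drive_tool --plan '[{"tx": 0, "ty": 0, "tz": 0.1, "spin": 0}, {"tx": 0, "ty": 0, "tz": 0, "spin": 0}, {"tx": 0, "ty": 0, "tz": 0, "spin": 0}]'

```text
time_s: 22.72
eef_pos: [519.7, 302.0, 3.3]
tcp_rot: [3.091, 0.564, -0.0]
contact_force: [0.3, 0.4, -0.7]
grip_width: 0.445
gripper_force: 30.0
```

Request:
drive_tool --plan '[{"tx": 0, "ty": 0, "tz": 0.1, "spin": 0}, {"tx": 0, "ty": 0, "tz": 0, "spin": 0}, {"tx": 0, "ty": 0, "tz": 0, "spin": 0}]'

```text
time_s: 22.97
eef_pos: [519.7, 302.0, 2.3]
tcp_rot: [3.091, 0.564, -0.0]
contact_force: [-0.0, -1.1, -1.4]
grip_width: 0.444
gripper_force: 30.0
```

Request:
drive_tool --plan '[{"tx": 0, "ty": 0, "tz": 0.1, "spin": 0}, {"tx": 0, "ty": 0, "tz": 0, "spin": 0}, {"tx": 0, "ty": 0, "tz": 0, "spin": 0}]'

```text
time_s: 23.22
eef_pos: [520.0, 302.1, 2.2]
tcp_rot: [-3.091, -0.564, -0.0]
contact_force: [-2.5, -1.2, 5.5]
grip_width: 0.446
gripper_force: 30.0
```

Contact with the dish floor. Release and lift.

Request:
drive_tool --plan '[{"tx": 0, "ty": 0, "tz": 0, "spin": 0}, {"tx": 0, "ty": 0, "tz": 0, "spin": 0}, {"tx": 0, "ty": 0, "tz": 0, "spin": 0}, {"tx": 0, "ty": 0, "tz": 0, "spin": 0}, {"tx": 0, "ty": 0, "tz": 0, "spin": 0}, {"tx": 0, "ty": 0, "tz": 0, "spin": 0}, {"tx": 0, "ty": 0, "tz": 0, "spin": 0}, {"tx": 0, "ty": 0, "tz": 0, "spin": 0}, {"tx": 0, "ty": 0, "tz": 0, "spin": 0}]' --jaw 1

```text
time_s: 23.97
eef_pos: [519.7, 302.1, 1.3]
tcp_rot: [3.091, 0.564, -0.0]
contact_force: [0.6, 0.3, 0.4]
grip_width: 0.999
gripper_force: 0.0
```

Request:
drive_tool --plan '[{"tx": 0, "ty": 0, "tz": -1, "spin": 0}, {"tx": 0, "ty": 0, "tz": -2, "spin": 0}, {"tx": 0, "ty": 0, "tz": -3, "spin": 0}, {"tx": 0, "ty": 0, "tz": -3, "spin": 0}, {"tx": 0, "ty": 0, "tz": -3, "spin": 0}, {"tx": 0, "ty": 0, "tz": -3, "spin": 0}, {"tx": 0, "ty": 0, "tz": -3, "spin": 0}, {"tx": 0, "ty": 0, "tz": -2, "spin": 0}, {"tx": -3, "ty": 0, "tz": 0, "spin": 0}, {"tx": -3, "ty": 0, "tz": 0, "spin": 0}]'

```text
time_s: 24.8
eef_pos: [465.2, 281.7, 204.6]
tcp_rot: [-3.089, -0.563, -0.008]
contact_force: [-0.3, -0.2, -0.4]
grip_width: 1.004
gripper_force: 0.0
```

Request:
drive_tool --plan '[{"tx": -3, "ty": 0, "tz": 0, "spin": 0}, {"tx": -3, "ty": 0, "tz": 0, "spin": 0}, {"tx": 0, "ty": 0, "tz": 0, "spin": 0}, {"tx": 0, "ty": 0, "tz": 0, "spin": 0}, {"tx": 0, "ty": 0, "tz": 0, "spin": 0}]'

```text
time_s: 25.22
eef_pos: [408.3, 260.1, 202.4]
tcp_rot: [-3.09, -0.564, -0.004]
contact_force: [-0.1, -0.3, 0.1]
grip_width: 1.005
gripper_force: 0.0
```

```bash
python3 - <<'E'
from workcell import env
from h import *
import pickle
np.set_printoptions(precision=1,suppress=True)
def proj(c,p):
    q=np.linalg.inv(c["pose"])@np.r_[p,1]; return q[:2]/q[2]*c["fx"]+[c["cx"],c["cy"]]
d=pickle.load(open("d0.pkl","rb"))
print(env.observe()["time_s"],env.observe()["eef_pos"])
C={n:env.camera(n) for n in("scene","side")}; caps=[]
for n,c in C.items():
    u,v=proj(c,(519,302,77)).astype(int); x0,y0=u-20,v-22
    im=c["color"][y0:y0+40,x0:x0+40].max(2); N,l,st,ce=cv2.connectedComponentsWithStats((im<60).astype(np.uint8))
    for k in range(1,N):
        if st[k,4]>20: print(n,"cap?",(st[k]+[x0,y0,0,0,0]).tolist(),ce[k]+[x0,y0],plane(c,*(ce[k]+[x0,y0]),78),"pred",u,v)
    for nm,b in (("jar/tall",(165,150,205,220) if n=="scene" else (335,240,372,335)),):
        x0,y0,x1,y1=b; print(n,nm,"diff",np.abs(c["color"][y0:y1,x0:x1].astype(int)-d[n]["color"][y0:y1,x0:x1]).mean())
c=C["side"]; im=c["color"][205:235,230:265].min(2)
print([(s+[230,205,0,0,0]).tolist() for s in cv2.connectedComponentsWithStats((im>190).astype(np.uint8))[2][1:] if s[4]>5])
E
```

```text
25.2167 [408.3 260.1 202.4]
scene cap? [417, 263, 12, 13, 113] [422.3 269. ] [515.5 300.6  78. ] pred 422 270
scene jar/tall diff 4.381904761904762
side cap? [190, 146, 9, 6, 39] [193.3 147.8] [536.1 458.9  78. ] pred 210 168
side jar/tall diff 4.438501659554291
[[241, 205, 24, 10, 116], [247, 215, 5, 4, 17], [230, 219, 18, 16, 177], [249, 225, 16, 10, 59]]
```

```bash
python3 -c "
from workcell import env
print(env.close_job())"
```

```text
the job is handed in; nothing more can be done
None
```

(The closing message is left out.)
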